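# Find the hidden release and hold the clamping bar open

## Robot

A 6-joint arm with a two-finger parallel gripper is mounted at the origin on the work surface; the furniture and walls round the work are solid. World frame = base frame: x ahead of the robot, y to its left, z up, the work surface at z = 0. Lengths are in m, angles in rad, forces in N, time in s.
With the tool pointing down it reaches from about 0.3 to 0.85 m from the base axis. Payload 5.4 kg.
Tool frame: the origin (TCP) lies at the centre of the arm's flange, where the gripper is bolted on; the fingertips stand 173 mm ahead of it and the grasp point (between the pads) lies 155 mm ahead of it; z points along the fingers, y is the direction in which the jaws open and shut (so a half turn about z gives the same grasp; the last joint's range is limited). The gripper opens to 85 mm and grips with 20 to 120 N. Pads are 22 mm wide; open, the fingers measure 114 mm over their backs; the gripper's body (76 mm by 85 mm) begins 54 mm behind the grasp point. The pads swing forward as they close: fully open they stand 13 mm farther back than shut.
Start: joints at [0.965, 0.158, 1.597, -0, 1.386, -0.21], TCP at [0.222, 0.531, 0.405] pointing down, gripper open.
Joint ranges: [-2.91, 2.91], [-0.94, 2.29], [0.18, 2.7], [-1.29, 4.43], [0.17, 2.64], [-3, 3]. Speed limits (rad/s): [2.57, 2.57, 3.14, 3.14, 3.14, 3.14].

## Interface

Orientations are given as a unit quaternion [w, x, y, z].
In Python, from rig import ctrl gives the robot as it stands.
- The arm moves only by the shell command python3 -m inch 'ROWS' [FORCE]. ROWS is JSON, a list of rows, each an object with "xyz": the shift along the tool's x, y, z in mm, a list of three; "delta_rot": the turn, a rotation vector about the tool's x, y, z in rad, a list of three; "gripper": the finger opening in mm, from 0 to 85.4. In form: [{"xyz": [tx, ty, tz], "delta_rot": [ax, ay, az], "gripper": gripper}, ...]. A call has 1 to 20 rows; each row is the pose to reach, as a shift and turn from the pose commanded when the call began, along the tool's axes at that moment; what a row does not reach only later rows make up. A row lasts 1/10 s, in which the tool goes at most 50 mm and 8.59 degrees, less where a joint would pass 70% of its speed; a pose out of reach is approached as far as the arm can. A call with a gripper value outside its range is refused whole. The fingers move at their own pace and stop on an object; FORCE is the grip in N (left out, the last holds). Time passes only in rows, so rows that repeat a pose let the fingers close. It gives the time, the measured TCP pose, the force and the opening at its end, in the units of the state.
- ctrl.read_state(): the state, without advancing time (a new reading comes with each control period).
- ctrl.snapshot(name): name is "side" or "top" or "wrist"; returns the picture (400x640x3 uint8, blue, green, red); there is no depth.
- ctrl.calibration(name): a dict with "fx", "fy", "cx", "cy" (pixels), "k1" (the pictures are not rectified: a ray, as slopes to the right and down, at radius r is drawn at 1 + k1 r^2 times it, then the intrinsics apply), "xyz" and "attitude" of the camera in the world. Camera axes: x right, y up, looking along -z (the intrinsics and any distortion apply to the point x, -y, -z); pixel columns grow to the right and rows downward; lengths in m; the calibration is good to about 2 mm. A picture is of the moment at which its call begins: read the wrist's pose just before it. calibration takes no time and is no camera call; for the wrist camera it gives the pose at the moment of the call.
- ctrl.job_done(): hands the job in, once; it reports no verdict.
The state is a dict: "time_s": time; "qpos": joint angles; "qd": joint speeds; "tau": joint torques, N m; "position": TCP position; "ee_rot": TCP orientation; "wrist_force": force on the tool from outside, world axes, zero at the start; "torque": the same for the moment, N m; "gripper_width": opening from 0.0 (shut) to 1.0 (fully open).
Only numpy, scipy, OpenCV 4.12 (cv2) and the standard library are available. Lean on these libraries where they do the work, as an engineer would, in place of code of your own. Each camera call takes 0.05 s, during which the arm holds its last target.

## Task

The long bar clamping the flat gauge block is freed by a sprung release sunk in a notch somewhere along the fixture's rear rail. With a fingertip, first touch the rail's left-hand end block, then feel along the rail for the notch and press the release inside it fully down, without forcing it. Finish while still holding it down so that the bar stays open; do not touch the bar itself, and leave the gauge block and everything else on the bench where they are.

Things in the scene. Friction and masses are not known exactly. Their poses are not given: they have to be found in the camera images.
- bed: Low metal clamping fixture fixed to the bench, turned up to 12 degrees. Origin: on the bench, mid-length, 55 mm behind its front edge; x to its rear (away from the robot), y along it to the robot's left, z up. Base plate 120 mm (x -55 to +65) by 320 mm (y), 12 mm thick. On it, front to rear: hinged bar, then a 30 mm gap, then the rear rail. Frame for the offsets below.
- rail_mid (a point): Middle of the rear rail's top face, x +45, y 0, z +45 mm in the fixture frame (rail top is z = 45). The rail is 30 mm wide and 312 mm long along the fixture's y, free in front and behind: a flush row of metal blocks, a 30 mm end block at each end and six 42 mm places between, centred at y = -105, -63, -21, +21, +63, +105 mm. One place, any of them, is the notch, the others are solid.
- end_left: Left-hand end block of the rear rail (robot's left), metal, rigid, 30x30 mm from above. Origin: centre of its underside, at x +45, y +141, z +12 mm in the fixture frame; its top is 33 mm above the origin, flush with the rail.
- release (a joint): Travel (m) of the release, the 29x40 mm floor of the notch: 0 = up, 9 mm below the rail's top; 0.008 = fully down on its stop. Moves straight down, 4 N to start, 7 N at the stop, springs back. The notch is 42 mm along the rail, open at top, front and rear. Its place is not reported and changes each time: feel or look for it.
- hold_bar: Flat steel bar over the gauge block, 46x214x8 mm, hinged along its front edge; not to be touched. Origin: on the hinge axis, mid-length, x -42, z +29 mm in the fixture frame. Closed it is level, from x -46 to 0, top at z 33 mm. The release drives it: it tilts 0.05 rad per mm of release travel, 0.4 rad when fully down (rear edge then 17 mm higher).
- gauge_block: Flat light-grey gauge block, 35x50x12 mm, loose, lying on the base plate half under the bar. Origin: centre of its underside. To be left where it is.
- square_block: Bystander: square light-grey reference block, 40x40x18 mm, loose on the bench. Origin: centre of its underside. To be left where it is.
- oil_bottle: Bystander: small bottle, 32 mm across, 77 mm tall, loose on the bench. Origin: centre of its underside. To be left where it is.
- tape_mask: Bystander: roll of masking tape lying flat, 92 mm across, 24 mm high, loose on the bench. Origin: centre of its underside. To be left where it is.
- spare_battery: Bystander: black battery pack, 65x100x48 mm, loose on the bench. Origin: centre of its underside. To be left where it is.
- tape_measure: Bystander: tape measure, 34x85x63 mm, loose on the bench. Origin: centre of its underside. To be left where it is.

How it is judged:
By the outcome, as a careful person would: the job done as asked, in the order asked, and still so for the second after the job is handed in, while the arm keeps its last pose, push and grip.
It also fails if it takes over 72 s, if anything falls off the work surface, if the arm or the gripper's body presses on something with over 40 N, if the wrist force passes 120 N, or if a joint passes its speed limit or range.

## Working session

There is one attempt and no reset: what is moved stays moved. The work goes in short steps, Python scripts to look and compute and a shell command to move; the robot and the scene stay as the last step left them, time stands still between calls to the robot, and variables do not carry over. Pictures are saved under pics/ and viewed, and the job is handed in when it is done.

```bash
mkdir -p pics; ls
python3 - <<'E'
from rig import ctrl
import cv2
s=ctrl.read_state(); print(s)
for n in("top","side","wrist"):
    print(n,ctrl.calibration(n)); cv2.imwrite(f"pics/{n}0.png",ctrl.snapshot(n))
E
```

```text
pics
{'time_s': 0.0, 'qpos': array([ 9.64918410e-01,  1.59056764e-01,  1.59826583e+00, -1.30804248e-06,
        1.38620953e+00, -2.10121728e-01]), 'qd': array([ 0.0011823 , -0.00131346,  0.00274235,  0.00036294,  0.00123939,
       -0.0008395 ]), 'tau': array([ 9.15974379e-04, -3.96002376e+01, -3.31425226e+01, -3.88759381e-04,
        8.54703627e-03, -1.49786837e-05]), 'position': array([0.22152925, 0.53030014, 0.40369542]), 'ee_rot': array([-3.84175703e-04,  1.96589065e-01,  9.80485491e-01, -8.90390529e-04]), 'wrist_force': array([-0.193025  ,  0.61215872, -0.6957124 ]), 'torque': array([-0.01383384,  0.02687697,  0.01398904]), 'gripper_width': 0.9989382920455753}
top {'fx': 414.19635436548174, 'fy': 414.19635436548174, 'cx': 319.72218351032444, 'cy': 195.0994361090714, 'k1': -0.013347679101710435, 'xyz': array([ 0.35682644, -0.13404809,  1.2308294 ]), 'attitude': array([-0.69717986, -0.03136062,  0.01877009,  0.71596399])}
side {'fx': 440.86468573402453, 'fy': 440.86468573402453, 'cx': 319.2972981855358, 'cy': 200.54228959847305, 'k1': -0.03504413601122026, 'xyz': array([0.20639822, 0.94761078, 0.78512022]), 'attitude': array([-0.10382516, -0.04623323,  0.47900198,  0.87042514])}
wrist {'fx': 349.1518804040489, 'fy': 349.1518804040489, 'cx': 324.6481294580193, 'cy': 195.69747665843866, 'k1': -0.07006517333486029, 'xyz': array([0.14775614, 0.56015183, 0.37176971]), 'attitude': array([ 0.82230856, -0.1296419 , -0.08514196,  0.54749654])}
```

View pics/top0.png

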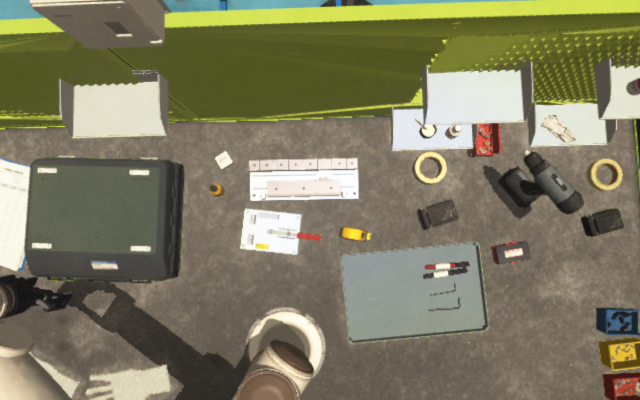

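View pics/side0.png

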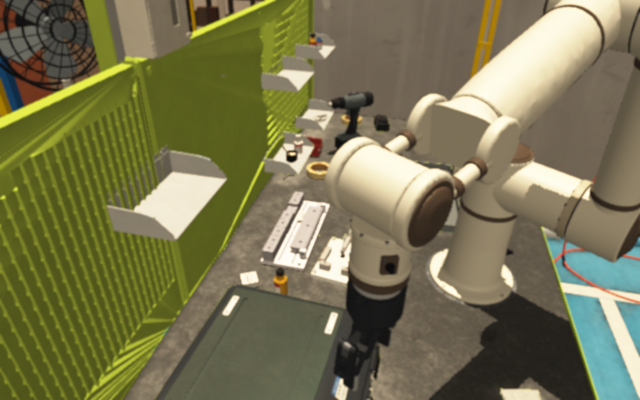

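View pics/wrist0.png

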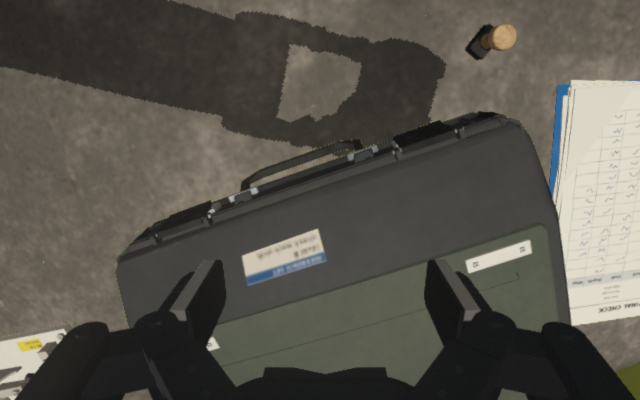

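The top view shows the fixture at about px (248–358, 157–200), with the rail along its upper (rear) edge. I'll enlarge that area.

Run:
```python
import cv2
im=cv2.imread("pics/top0.png")
c=im[148:208,240:368]; cv2.imwrite("pics/top0c.png",cv2.resize(c,None,fx=6,fy=6,interpolation=cv2.INTER_CUBIC))
im=cv2.imread("pics/side0.png")
c=im[180:300,230:350]; cv2.imwrite("pics/side0c.png",cv2.resize(c,None,fx=5,fy=5,interpolation=cv2.INTER_CUBIC))
```

```text
(no output)
```

View pics/top0c.png

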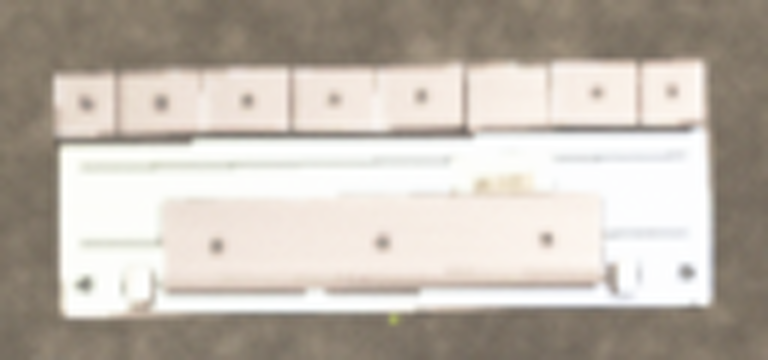

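View pics/side0c.png

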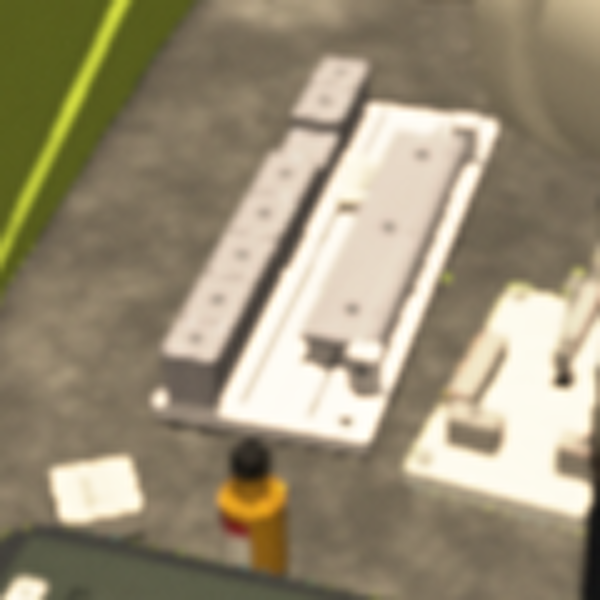

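Every place along the rail has a screw except the fifth from the left, at crop px (507, 97), and the side view shows the same gap. So the notch is at y = -63. Next I'll fit the fixture pose from the screw positions.

```bash
cat > h.py <<'E'
import numpy as np,cv2
from rig import ctrl
from scipy.spatial.transform import Rotation as R
def proj2plane(n,px,z,cal=None):
    c=cal or ctrl.calibration(n)
    K=np.array([[c['fx'],0,c['cx']],[0,c['fy'],c['cy']],[0,0,1]])
    u=cv2.undistortPoints(np.array(px,float).reshape(-1,1,2),K,np.array([c['k1'],0,0,0])).reshape(-1,2)
    q=c['attitude']; r=R.from_quat([q[1],q[2],q[3],q[0]])
    d=r.apply(np.c_[u[:,0],-u[:,1],-np.ones(len(u))]); o=np.array(c['xyz'])
    return o+d*((z-o[2])/d[:,2])[:,None]
def fit(local,world):
    a=np.array(local);b=np.array(world)[:,:2]
    ac=a-a.mean(0);bc=b-b.mean(0)
    th=np.arctan2((ac[:,0]*bc[:,1]-ac[:,1]*bc[:,0]).sum(),(ac*bc).sum())
    M=np.array([[np.cos(th),-np.sin(th)],[np.sin(th),np.cos(th)]])
    t=b.mean(0)-M@a.mean(0)
    return th,M,t,b-(a@M.T+t)
E
cat > fix.py <<'E'
from h import *
def top(px): return [(240+(u+.5)/6-.5,148+(v+.5)/6-.5) for u,v in px]
E
python3 - <<'E'
from fix import *
w=proj2plane("top",top([(86,103),(160,103),(247,100),(335,99),(421,96),(597,92),(672,91)]),.045)
loc=[(.045,y/1000) for y in(141,105,63,21,-21,-105,-141)]
th,M,t,res=fit(loc,w);print(np.degrees(th),t,(res*1000).round(1))
for y in(.141,.105,-.063):print(y,M@[.045,y]+t)
w=proj2plane("top",top([(54,73),(704,60),(56,135),(706,126)]),.045)
th,M,t,res=fit([(.06,.156),(.06,-.156),(.03,.156),(.03,-.156)],w);print(np.degrees(th),t,(res*1000).round(1))
# plate corners front
w=proj2plane("top",top([(62,317),(712,304)]),.012);print(w, M@[-.055,.16]+t,M@[-.055,-.16]+t)
E
```

```text
-0.36544582585527496 [ 0.48830118 -0.06661221] [[ 0.4  0.1]
 [-0.4  0.3]
 [ 0.1  0.2]
 [-0.4 -0.2]
 [ 0.2  0.3]
 [ 0.2 -0.4]
 [-0.1 -0.4]]
0.141 [0.53419959 0.0740979 ]
0.105 [0.53396998 0.03809863]
-0.063 [ 0.53289844 -0.12989795]
-0.6600134793206919 [ 0.48772965 -0.06690052] [[ 0.1  1.1]
 [ 1.  -0.5]
 [-0.1  0.2]
 [-1.  -0.8]]
[[ 0.43355384  0.09342076  0.012     ]
 [ 0.43130435 -0.22662299  0.012     ]] [0.43457637 0.09372241] [ 0.43089024 -0.22625635]
```

```bash
cat > to.py <<'E'
from h import *
import sys
def to(x,y,z,yaw=None):
    s=ctrl.read_state();q=s['ee_rot'];r=R.from_quat([q[1],q[2],q[3],q[0]])
    d=np.array([x,y,z])-s['position'];print('t',s['time_s'],'tool mm',(r.inv().apply(d)*1000).round(1))
    if yaw is not None:
        ty=np.array([-np.sin(yaw),np.cos(yaw),0]);zz=np.array([0,0,-1.]);tx=np.cross(ty,zz)
        print('rotvec',(r.inv()*R.from_matrix(np.c_[tx,ty,zz])).as_rotvec().round(4))
if __name__=="__main__": to(*map(float,sys.argv[1:]))
E
python3 to.py .5342 .0741 .36 -0.008
```

```text
t 0.15 tool mm [-464.4 -300.4   44.2]
rotvec [-0.0014 -0.0006 -0.3878]
```

```bash
python3 -m inch '[{"xyz":[-40,-26,0],"delta_rot":[0,0,0],"gripper":0},{"xyz":[-80,-52,0],"delta_rot":[0,0,-0.1],"gripper":0},{"xyz":[-120,-78,0],"delta_rot":[0,0,-0.2],"gripper":0},{"xyz":[-160,-104,0],"delta_rot":[0,0,-0.3],"gripper":0},{"xyz":[-200,-130,0],"delta_rot":[0,0,-0.388],"gripper":0},{"xyz":[-240,-156,0],"delta_rot":[0,0,-0.388],"gripper":0},{"xyz":[-280,-182,0],"delta_rot":[0,0,-0.388],"gripper":0},{"xyz":[-320,-208,0],"delta_rot":[0,0,-0.388],"gripper":0},{"xyz":[-360,-234,10],"delta_rot":[0,0,-0.388],"gripper":0},{"xyz":[-400,-260,20],"delta_rot":[0,0,-0.388],"gripper":0},{"xyz":[-440,-286,30],"delta_rot":[0,0,-0.388],"gripper":0},{"xyz":[-464,-300,44],"delta_rot":[0,0,-0.388],"gripper":0},{"xyz":[-464,-300,44],"delta_rot":[0,0,-0.388],"gripper":0},{"xyz":[-464,-300,44],"delta_rot":[0,0,-0.388],"gripper":0},{"xyz":[-464,-300,44],"delta_rot":[0,0,-0.388],"gripper":0}]'
python3 to.py .5342 .0741 .25 -0.007
python3 - <<'E'
from h import *
print(ctrl.calibration("wrist"))
cv2.imwrite("pics/w1.png",ctrl.snapshot("wrist"));cv2.imwrite("pics/s1.png",ctrl.snapshot("side"))
E
```

```text
time_s: 1.65
position: [0.5338, 0.0757, 0.361]
ee_rot: [0.0, 0.003, 1.0, 0.0]
wrist_force: [-0.6, -0.2, 0.2]
gripper_width: 0.001
t 1.65 tool mm [ -0.4  -1.6 111. ]
rotvec [0.0003 0.0001 0.0002]
{'fx': 349.1518804040489, 'fy': 349.1518804040489, 'cx': 324.6481294580193, 'cy': 195.69747665843866, 'k1': -0.07006517333486029, 'xyz': array([0.4539556 , 0.07584348, 0.32895224]), 'attitude': array([ 0.70106407, -0.11025451, -0.10933041,  0.69598849])}
```

View pics/w1.png

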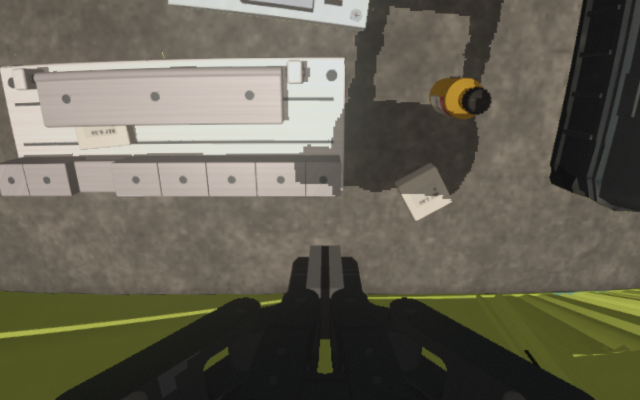

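View pics/s1.png

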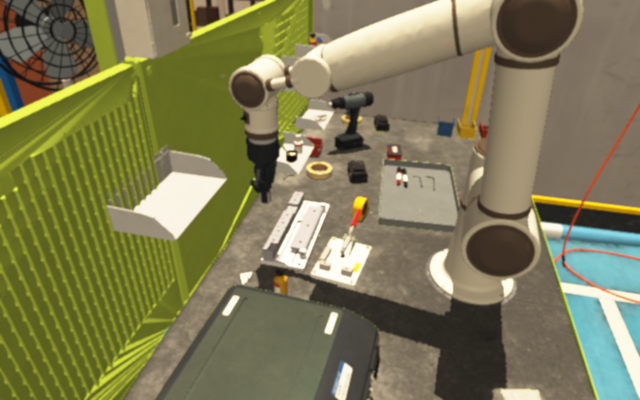

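The wrist view confirms the notch: a sunk place without a screw at px (95, 176), fifth from the left end. I'll refit from the screws here.

Run:
```python
from h import *
im=cv2.imread("pics/w1.png");cv2.imwrite("pics/w1c.png",cv2.resize(im[140:210,0:350],(0,0),fx=2.28,fy=2.28,interpolation=cv2.INTER_CUBIC))
w=proj2plane("wrist",[(323,180),(281,180),(231.5,180),(183,180),(136,180),(47,180),(11.5,180)],.045)
th,M,t,res=fit([(.045,y/1000) for y in(141,105,63,21,-21,-105,-141)],w);print(np.degrees(th),t,(res*1000).round(1))
for y in(.141,-.063):print(y,M@[.045,y]+t)
print(proj2plane("wrist",[(79,176),(112,176),(111,195),(77,193)],.045))
```

```text
-0.5686989890611786 [ 0.48564178 -0.06585373] [[-0.1 -0.7]
 [-0.  -0.2]
 [ 0.1 -0.3]
 [ 0.1 -0.2]
 [ 0.1  0.1]
 [-0.   0.6]
 [-0.1  0.6]]
0.141 [0.53203906 0.07469267]
-0.063 [ 0.53001426 -0.12929728]
[[ 0.52636155 -0.13895164  0.045     ]
 [ 0.52674349 -0.10828137  0.045     ]
 [ 0.54395303 -0.1126014   0.045     ]
 [ 0.54187546 -0.14441919  0.045     ]]
```

View pics/w1c.png

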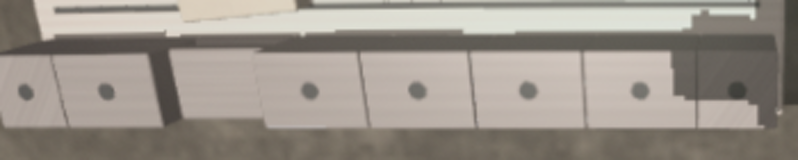

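```bash
python3 -m inch '[{"xyz":[1,-1.3,40],"delta_rot":[0,0,0],"gripper":0},{"xyz":[1,-1.3,80],"delta_rot":[0,0,0],"gripper":0},{"xyz":[1,-1.3,115],"delta_rot":[0,0,0],"gripper":0},{"xyz":[1,-1.3,132],"delta_rot":[0,0,0],"gripper":0},{"xyz":[1,-1.3,132],"delta_rot":[0,0,0],"gripper":0},{"xyz":[1,-1.3,132],"delta_rot":[0,0,0],"gripper":0}]'
python3 to.py .533 .0744 .218 -0.007
python3 - <<'E'
from h import *
cv2.imwrite("pics/w2.png",ctrl.snapshot("wrist"))
im=ctrl.snapshot("side");cv2.imwrite("pics/s2.png",cv2.resize(im[140:300,200:360],(0,0),fx=3.7,fy=3.7))
print(ctrl.read_state()['wrist_force'])
E
```

```text
time_s: 2.35
position: [0.5334, 0.0741, 0.2297]
ee_rot: [0.001, 0.003, 1.0, -0.0]
wrist_force: [0.4, 0.2, 0.4]
gripper_width: -0.001
t 2.35 tool mm [ 0.4  0.3 11.7]
rotvec [-0.0001  0.0012  0.0003]
[ 0.23874353 -0.20784947  0.21214205]
```

View pics/w2.png

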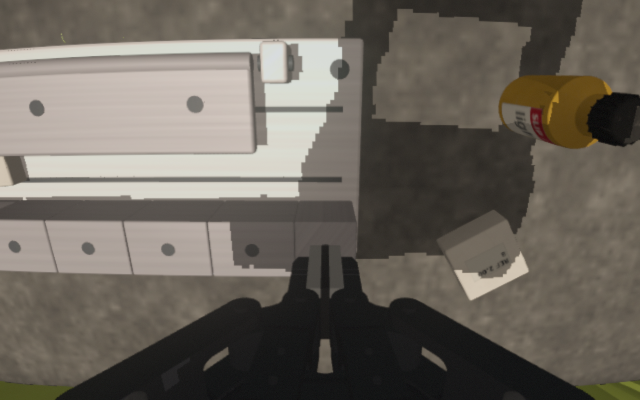

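View pics/s2.png

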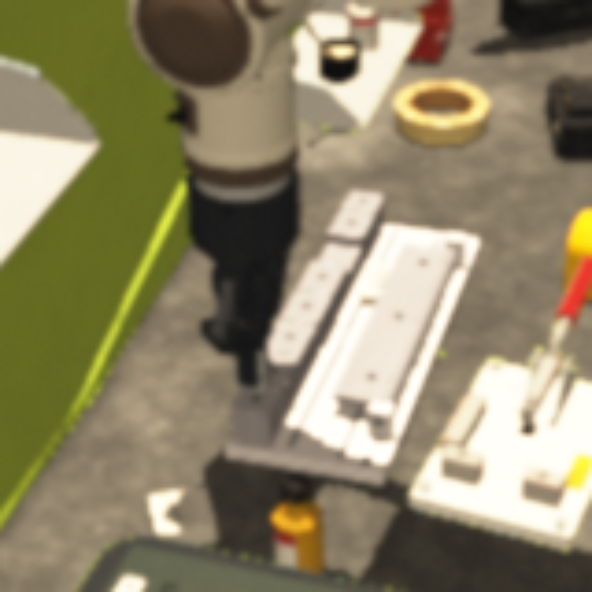

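Run:
```python
from h import *
for z in(.057,.075):print(proj2plane("wrist",[(325,247),(309,247),(341,247)],z))
print(proj2plane("wrist",[(290,220),(290,275),(251,250),(168,249),(88,248),(14,246.5)],.045))
```

```text
[[0.52463408 0.07352106 0.057     ]
 [0.52458562 0.0663492  0.057     ]
 [0.52469009 0.08069246 0.057     ]]
[[0.51568296 0.07358335 0.075     ]
 [0.51564066 0.06732442 0.075     ]
 [0.51573183 0.07984187 0.075     ]]
[[ 0.51634452  0.05701335  0.045     ]
 [ 0.54607073  0.05581222  0.045     ]
 [ 0.5320538   0.03724882  0.045     ]
 [ 0.53154553 -0.00424884  0.045     ]
 [ 0.53129002 -0.04633068  0.045     ]
 [ 0.53101994 -0.08862257  0.045     ]]
```

```bash
python3 -m inch '[{"xyz":[1,0,4],"delta_rot":[0,0,0],"gripper":0},{"xyz":[1,0,7],"delta_rot":[0,0,0],"gripper":0},{"xyz":[1,0,9],"delta_rot":[0,0,0],"gripper":0},{"xyz":[1,0,9.5],"delta_rot":[0,0,0],"gripper":0},{"xyz":[1,0,9.5],"delta_rot":[0,0,0],"gripper":0}]'; python3 -m inch '[{"xyz":[0,0,0.5],"delta_rot":[0,0,0],"gripper":0},{"xyz":[0,0,1],"delta_rot":[0,0,0],"gripper":0},{"xyz":[0,0,1],"delta_rot":[0,0,0],"gripper":0}]'
```

```text
time_s: 2.95
position: [0.5321, 0.0735, 0.2191]
ee_rot: [-0.0, 0.004, 1.0, 0.0]
wrist_force: [-0.6, 0.5, -0.9]
gripper_width: 0.002
time_s: 3.25
position: [0.5323, 0.0735, 0.2185]
ee_rot: [0.0, 0.004, 1.0, -0.0]
wrist_force: [-1.8, -0.8, 2.2]
gripper_width: 0.001
```

```bash
python3 -m inch '[{"xyz":[0,0,0.5],"delta_rot":[0,0,0],"gripper":0},{"xyz":[0,0,0.5],"delta_rot":[0,0,0],"gripper":0},{"xyz":[0,0,0.5],"delta_rot":[0,0,0],"gripper":0}]';  python3 to.py .5325 .0744 .218 -0.008
```

```text
time_s: 3.55
position: [0.5323, 0.0735, 0.2184]
ee_rot: [-0.0, 0.004, 1.0, -0.0]
wrist_force: [-3.1, -0.6, 5.9]
gripper_width: 0.001
t 3.55 tool mm [-0.2  0.9  0.4]
rotvec [-0.0001 -0.      0.0003]
```

Contact on the end block is clear: about 6 N up at TCP z 0.2184. Now I'll feel along the rail place by place, lifting 4 mm between taps.

```bash
python3 -m inch '[{"xyz":[0,0,-4],"delta_rot":[0,0,0],"gripper":0},{"xyz":[0,-18,-4],"delta_rot":[0,0,0],"gripper":0},{"xyz":[0,-35,-4],"delta_rot":[0,0,0],"gripper":0},{"xyz":[0,-35,-4],"delta_rot":[0,0,0],"gripper":0},{"xyz":[0,-35,-1.5],"delta_rot":[0,0,0],"gripper":0},{"xyz":[0,-35,-0.5],"delta_rot":[0,0,0],"gripper":0},{"xyz":[0,-35,0],"delta_rot":[0,0,0],"gripper":0},{"xyz":[0,-35,0],"delta_rot":[0,0,0],"gripper":0}]'; python3 -m inch '[{"xyz":[0,0,-4],"delta_rot":[0,0,0],"gripper":0},{"xyz":[0,-21,-4],"delta_rot":[0,0,0],"gripper":0},{"xyz":[0,-42,-4],"delta_rot":[0,0,0],"gripper":0},{"xyz":[0,-42,-4],"delta_rot":[0,0,0],"gripper":0},{"xyz":[0,-42,-1.5],"delta_rot":[0,0,0],"gripper":0},{"xyz":[0,-42,-0.5],"delta_rot":[0,0,0],"gripper":0},{"xyz":[0,-42,0],"delta_rot":[0,0,0],"gripper":0},{"xyz":[0,-42,0],"delta_rot":[0,0,0],"gripper":0}]'
```

```text
time_s: 4.35
position: [0.532, 0.039, 0.2184]
ee_rot: [-0.0, 0.003, 1.0, -0.0]
wrist_force: [-3.7, -1.1, 7.6]
gripper_width: -0.002
time_s: 5.15
position: [0.5316, -0.0026, 0.2184]
ee_rot: [-0.0, 0.003, 1.0, -0.0]
wrist_force: [-4.1, -1.3, 8.6]
gripper_width: -0.0
```

Both of those are solid at the same height. On to +21 and -21.

```bash
python3 -m inch '[{"xyz":[0,0,-4],"delta_rot":[0,0,0],"gripper":0},{"xyz":[0,-21,-4],"delta_rot":[0,0,0],"gripper":0},{"xyz":[0,-42,-4],"delta_rot":[0,0,0],"gripper":0},{"xyz":[0,-42,-4],"delta_rot":[0,0,0],"gripper":0},{"xyz":[0,-42,-1.5],"delta_rot":[0,0,0],"gripper":0},{"xyz":[0,-42,-0.5],"delta_rot":[0,0,0],"gripper":0},{"xyz":[0,-42,-0.3],"delta_rot":[0,0,0],"gripper":0},{"xyz":[0,-42,-0.3],"delta_rot":[0,0,0],"gripper":0}]'; python3 -m inch '[{"xyz":[0,0,-4],"delta_rot":[0,0,0],"gripper":0},{"xyz":[0,-21,-4],"delta_rot":[0,0,0],"gripper":0},{"xyz":[0,-42,-4],"delta_rot":[0,0,0],"gripper":0},{"xyz":[0,-42,-4],"delta_rot":[0,0,0],"gripper":0},{"xyz":[0,-42,-1.5],"delta_rot":[0,0,0],"gripper":0},{"xyz":[0,-42,-0.5],"delta_rot":[0,0,0],"gripper":0},{"xyz":[0,-42,-0.2],"delta_rot":[0,0,0],"gripper":0},{"xyz":[0,-42,-0.2],"delta_rot":[0,0,0],"gripper":0}]'
```

```text
time_s: 5.95
position: [0.5312, -0.0445, 0.2184]
ee_rot: [-0.0, 0.003, 1.0, -0.0]
wrist_force: [-2.6, -0.9, 6.2]
gripper_width: 0.002
time_s: 6.75
position: [0.5308, -0.0864, 0.2185]
ee_rot: [-0.0, 0.003, 1.0, 0.0]
wrist_force: [-2.1, -0.1, 5.4]
gripper_width: 0.001
```

```bash
python3 -m inch '[{"xyz":[0,0,-5],"delta_rot":[0,0,0],"gripper":0},{"xyz":[0,-21,-5],"delta_rot":[0,0,0],"gripper":0},{"xyz":[0,-43,-5],"delta_rot":[0,0,0],"gripper":0},{"xyz":[0,-43,-5],"delta_rot":[0,0,0],"gripper":0},{"xyz":[0,-43,-2],"delta_rot":[0,0,0],"gripper":0},{"xyz":[0,-43,-1],"delta_rot":[0,0,0],"gripper":0},{"xyz":[0,-43,0],"delta_rot":[0,0,0],"gripper":0},{"xyz":[0,-43,0],"delta_rot":[0,0,0],"gripper":0}]'
python3 to.py .531 -.1296 .2094 -0.008
python3 - <<'E'
from h import *
cv2.imwrite("pics/w3.png",ctrl.snapshot("wrist"))
E
```

```text
time_s: 7.55
position: [0.5304, -0.1297, 0.2178]
ee_rot: [-0.0, 0.003, 1.0, 0.0]
wrist_force: [0.7, 0.0, 0.5]
gripper_width: -0.004
t 7.55 tool mm [-0.6  0.1  8.4]
rotvec [ 0.0005 -0.0007  0.0011]
```

View pics/w3.png

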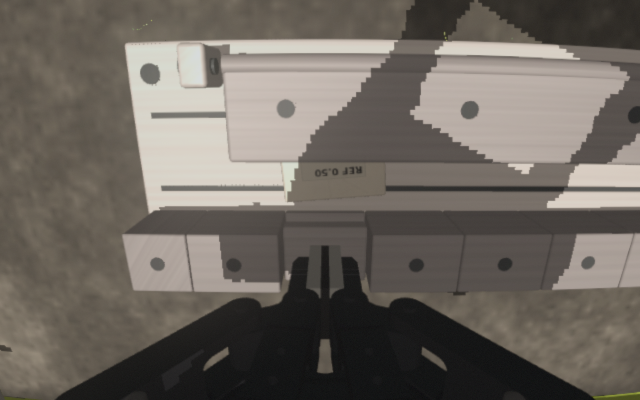

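The tip is centred in the notch at px (325, 250), between the walls at about 283 and 367. There's no contact at rail level, so I'll lower it to the floor.

```bash
python3 -m inch '[{"xyz":[-0.6,0,3],"delta_rot":[0,0,0],"gripper":0},{"xyz":[-0.6,0,6],"delta_rot":[0,0,0],"gripper":0},{"xyz":[-0.6,0,8],"delta_rot":[0,0,0],"gripper":0},{"xyz":[-0.6,0,9],"delta_rot":[0,0,0],"gripper":0},{"xyz":[-0.6,0,9],"delta_rot":[0,0,0],"gripper":0}]'; python3 -m inch '[{"xyz":[0,0,1],"delta_rot":[0,0,0],"gripper":0},{"xyz":[0,0,2],"delta_rot":[0,0,0],"gripper":0},{"xyz":[0,0,3],"delta_rot":[0,0,0],"gripper":0},{"xyz":[0,0,3],"delta_rot":[0,0,0],"gripper":0},{"xyz":[0,0,3],"delta_rot":[0,0,0],"gripper":0}]'
```

```text
time_s: 8.1
position: [0.5311, -0.1304, 0.2089]
ee_rot: [-0.0, 0.004, 1.0, 0.0]
wrist_force: [0.2, 0.5, 0.0]
gripper_width: -0.001
time_s: 8.6
position: [0.5313, -0.1305, 0.2064]
ee_rot: [0.0, 0.004, 1.0, -0.0]
wrist_force: [-0.8, 0.3, 2.7]
gripper_width: -0.002
```

```bash
python3 -m inch '[{"xyz":[0,0.5,1],"delta_rot":[0,0,0],"gripper":0},{"xyz":[0,0.5,2],"delta_rot":[0,0,0],"gripper":0},{"xyz":[0,0.5,3],"delta_rot":[0,0,0],"gripper":0},{"xyz":[0,0.5,3],"delta_rot":[0,0,0],"gripper":0},{"xyz":[0,0.5,3],"delta_rot":[0,0,0],"gripper":0}]'; python3 -m inch '[{"xyz":[0,0,1],"delta_rot":[0,0,0],"gripper":0},{"xyz":[0,0,1.5],"delta_rot":[0,0,0],"gripper":0},{"xyz":[0,0,1.5],"delta_rot":[0,0,0],"gripper":0},{"xyz":[0,0,1.5],"delta_rot":[0,0,0],"gripper":0}]'
```

```text
time_s: 9.1
position: [0.5313, -0.1302, 0.2034]
ee_rot: [0.0, 0.004, 1.0, -0.0]
wrist_force: [-1.5, -3.4, 4.4]
gripper_width: -0.004
time_s: 9.5
position: [0.5313, -0.1301, 0.2019]
ee_rot: [0.0, 0.004, 1.0, -0.0]
wrist_force: [-1.2, -3.9, 5.1]
gripper_width: 0.002
```

```bash
python3 -m inch '[{"xyz":[0,-0.4,0.5],"delta_rot":[0,0,0],"gripper":0},{"xyz":[0,-0.4,1],"delta_rot":[0,0,0],"gripper":0},{"xyz":[0,-0.4,1],"delta_rot":[0,0,0],"gripper":0},{"xyz":[0,-0.4,1],"delta_rot":[0,0,0],"gripper":0}]'; python3 -m inch '[{"xyz":[0,0,0.5],"delta_rot":[0,0,0],"gripper":0},{"xyz":[0,0,0.5],"delta_rot":[0,0,0],"gripper":0},{"xyz":[0,0,0.5],"delta_rot":[0,0,0],"gripper":0}]'
```

```text
time_s: 9.9
position: [0.5313, -0.1303, 0.2008]
ee_rot: [0.0, 0.004, 1.0, 0.0]
wrist_force: [0.2, -1.9, 4.1]
gripper_width: -0.002
time_s: 10.2
position: [0.5313, -0.1303, 0.2004]
ee_rot: [0.0, 0.004, 1.0, 0.0]
wrist_force: [-0.2, -1.8, 6.5]
gripper_width: -0.001
```

```bash
python3 -m inch '[{"xyz":[0,0,0.5],"delta_rot":[0,0,0],"gripper":0},{"xyz":[0,0,0.5],"delta_rot":[0,0,0],"gripper":0},{"xyz":[0,0,0.5],"delta_rot":[0,0,0],"gripper":0}]'
python3 - <<'E'
from h import *
print(ctrl.read_state()['wrist_force'],ctrl.read_state()['position'])
im=ctrl.snapshot("wrist");cv2.imwrite("pics/w4.png",im)
im=ctrl.snapshot("side");cv2.imwrite("pics/s4.png",cv2.resize(im[140:300,200:360],(0,0),fx=3.7,fy=3.7,interpolation=cv2.INTER_CUBIC))
E
```

```text
time_s: 10.5
position: [0.5314, -0.1303, 0.2004]
ee_rot: [0.0, 0.004, 1.0, 0.0]
wrist_force: [-1.0, -1.6, 9.9]
gripper_width: 0.004
[-0.95341283 -1.59778978  9.89312302] [ 0.53141204 -0.13026602  0.20037129]
```

View pics/w4.png

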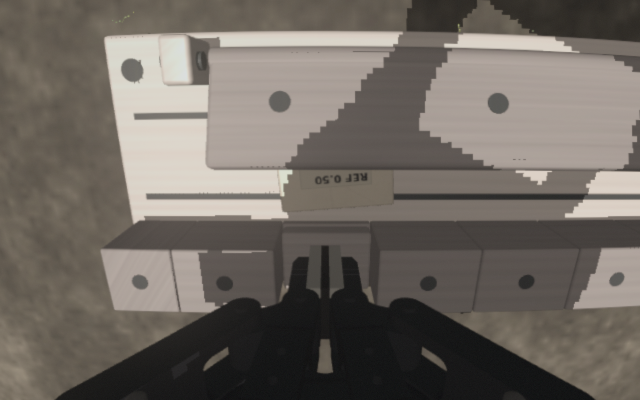

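View pics/s4.png

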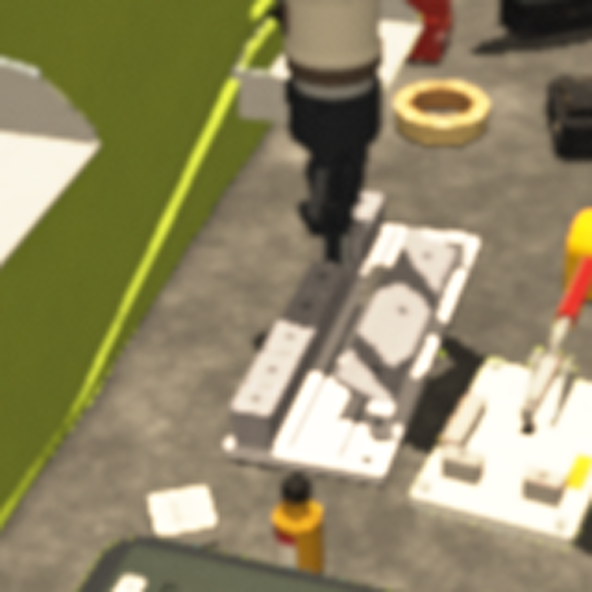

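Run:
```python
from h import *
c=ctrl.calibration("wrist");K=np.array([[c['fx'],0,c['cx']],[0,c['fy'],c['cy']],[0,0,1]])
q=c['attitude'];r=R.from_quat([q[1],q[2],q[3],q[0]])
th=np.radians(-.5);M=np.array([[np.cos(th),-np.sin(th)],[np.sin(th),np.cos(th)]]);t=np.array([.487,-.0662])
for a in(0,.2,.3,.35,.4):
  for y in(-.107,):
    x=-.042+.042*np.cos(a)-.004*np.sin(a);z=.029+.042*np.sin(a)+.004*np.cos(a)
    P=np.r_[M@[x,y]+t,z];p=r.inv().apply(P-c['xyz'])
    print(a,cv2.projectPoints(np.array([[p[0],-p[1],-p[2]]]),np.zeros(3),np.zeros(3),K,np.array([c['k1'],0,0,0]))[0].ravel())
a=cv2.imread("pics/w4.png")[150:330,90:400];cv2.imwrite("pics/w4c.png",cv2.resize(a,(0,0),fx=2.5,fy=2.5,interpolation=cv2.INTER_CUBIC))
s=ctrl.read_state();print(s['wrist_force'],s['position'],s['time_s'])
```

```text
0 [218.14284435 174.84093258]
0.2 [211.43741873 176.12934911]
0.3 [207.73776163 175.1114602 ]
0.35 [205.80803967 174.1416025 ]
0.4 [203.82895642 172.84727513]
[-2.54599312 -1.42748357  9.99087973] [ 0.5313975  -0.13027128  0.20038633] 10.6
```

View pics/w4c.png

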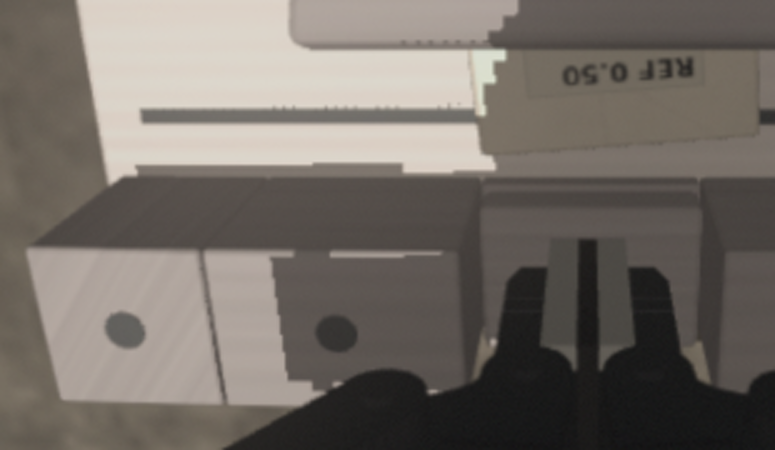

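```bash
python3 -m inch '[{"xyz":[0,0,0.3],"delta_rot":[0,0,0],"gripper":0},{"xyz":[0,0,0.3],"delta_rot":[0,0,0],"gripper":0},{"xyz":[0,0,0.3],"delta_rot":[0,0,0],"gripper":0},{"xyz":[0,0,0.3],"delta_rot":[0,0,0],"gripper":0},{"xyz":[0,0,0.3],"delta_rot":[0,0,0],"gripper":0}]'
python3 - <<'E'
from h import *
im=ctrl.snapshot("top");cv2.imwrite("pics/t5.png",im)
E
```

```text
time_s: 11.1
position: [0.5314, -0.1303, 0.2004]
ee_rot: [0.0, 0.004, 1.0, 0.0]
wrist_force: [-2.4, -0.2, 11.9]
gripper_width: -0.002
```

View pics/t5.png

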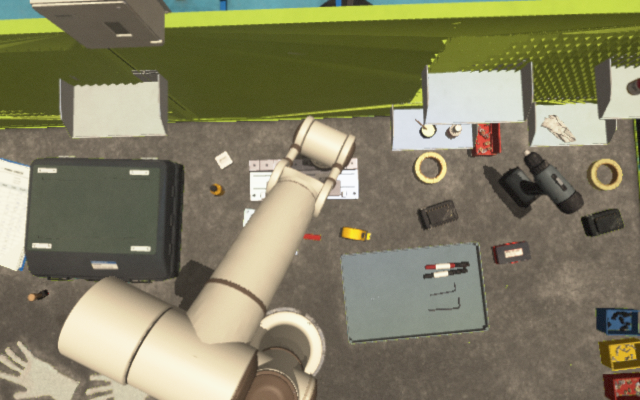

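The release is firmly on its stop: z stayed at 0.2004 while the force rose to 12 N. The top view shows the other objects where they were. I'm handing in while holding it down.

```bash
python3 -c "
from rig import ctrl
print(ctrl.job_done())"
```

```text
the job is handed in; nothing more can be done
None
```

I pressed the release fully down and handed the job in at about 11.2 s with the shut fingertip still holding it at about 12 N. No verdict was reported.

**Order followed:** I touched the left-hand end block first, with about 6 N at tool height z 0.2184. Then I tapped along the rail at +105, +63, +21 and -21, all solid at the same height. At -63 there was nothing at rail level, which matched the notch seen in the pictures, so I pressed there.

**Last checks:**
- **Release:** the spring force was about 3–6.5 N on the way down. The last 0.8 mm of commanded travel raised the force from 6.5 to 11.9 N while the tool stayed at z 0.2004, so it is on its stop.
- **Depth:** the stop came 18.0 mm below the rail-contact height, where I expected 17. I did not resolve that 1 mm difference.
- **Bar:** the wrist picture shows it raised. Sideways, its rear corner fits a tilt of 0.35–0.4 rad. Vertically it sat about 7 px off my prediction, so the angle is only confirmed roughly.
- **Everything else:** the gauge block looked in place in the wrist picture. In the last top view the other loose objects looked unmoved.

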